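# Load the paper roll into the dispenser

## Task

Load the brown paper roll into the paper dispenser without lifting or grasping it: with the fingertips, push it on its upper half so that it rolls across the table and over the dispenser's front rod, and comes to rest lying on the two rods. Then push the tear bar, which is parked leaning back, forward over the roll so that it lies on the paper. Leave everything else where it stands.

Things in the scene. Friction and masses are not known exactly. Their poses are not given: they have to be found in the camera images.
- paper_roll: Brown paper roll lying on the table in front of the dispenser, in line with it within 3 mm and 2 degrees. 70 mm diameter, 120 mm long, 0.3 to 0.6 kg, hard; a white sticker holds its free end, on top at the start. Origin: its middle; y = its axis, x and z turn as it rolls. Slight rolling resistance: let go, it stays on the level. Fingertips grip its surface well, so it turns with them.
- dispenser: Fixed grey sheet-metal paper dispenser, about 150 (x) by 175 (y) mm. Origin on the table below the roll's place; x = the way the roll is rolled in, z up. Side cheeks 26 mm high, 136 mm apart, flared outward before x = -36 mm; two round-topped posts 87 mm high at x = 35 to 65 mm carry the tear bar; a cross sheet 33 mm high at x = 65 mm.
- front_rod (a point): Middle of the front steel rod, 8 mm thick, lying on the table along the dispenser's y, 19 mm before its origin, axis 4 mm high. The table in front of it is bare. The rear rod, the same, lies 38 mm behind it and 3 mm higher. The roll meets the front rod when its axis is 24 mm before it; over the rod its axis is 43 mm high; then it drops in by itself.
- seat (a point): Where the roll's middle is when it lies on both rods: 2.7 mm in front of the dispenser's origin, 39.4 mm above the table; axes as the dispenser.
- tear_bar (a joint): Hinge of the tear bar, rad; axis along the dispenser's y at x = 50 mm, 72 mm above the table. 0 = parked, leaning 25 degrees back (away from the robot) on a stop; grows as it swings forward toward the robot and down. Past about 0.6 it falls by its own weight, damped; about 1.9 on a roll in place; 2.25 = lower stop.
- bar_mid (a point): Middle of the tear bar's round crossbar, 60 mm from the hinge: steel, 10 mm thick, 156 mm long along the dispenser's y, an arm at each end; a thin blade 124 mm long stands out 15 mm from its axis, away from the hinge. Parked: 126 mm above the table, 75 mm behind the dispenser's origin, blade edge 140 mm high. A push of 1 N moves it.
- sticker_roll: White roll of stickers lying flat, 66 mm across, 24 mm high; origin in the centre of its underside. Not to be moved.
- ribbon: Gold ribbon on a flat white spool, about 85x77x26 mm; origin under it. Not to be moved.
- gift_tin: Black and white zebra-striped round tin filled with folded white tissue, 129 mm across, 52 mm high; origin in the centre of its underside. Not to be moved.

How it is judged:
By the outcome, as a careful person would: the job done as asked, in the order asked, and still so for the second after the job is handed in, with the robot touching nothing.
It also fails if it takes over 72 s, if anything falls off the work surface, if the arm or the gripper's body presses on something with over 40 N, if the wrist force passes 120 N, or if a joint passes its speed limit or range.

## Robot

A 6-joint arm with a two-finger parallel gripper is mounted at the origin on a cart in front of the work surface, level with it; the furniture and walls round the work are solid. World frame = base frame: x ahead of the robot, y to its left, z up, the work surface at z = 0. Lengths are in mm, angles in rad, forces in N, time in s.
With the tool pointing down it reaches from about 300 to 775 mm from the base axis. Payload 14.6 kg.
Tool frame: the origin (TCP) lies on the mounting face of the last link; the fingertips stand 199 mm ahead of it and the grasp point (between the pads) lies 180 mm ahead of it; z points along the fingers, y is the line along which they close (so a half turn about z gives the same grasp; the last joint's range is limited). The gripper opens to 94 mm and grips with 3 to 60 N. Pads are 16 mm wide; open, the fingers measure 119 mm over their backs; the gripper's body (75 mm by 177 mm) begins 78 mm behind the grasp point.
Start: joints at [-1.226, 0.3, 1.521, -0, 1.321, -0.067], TCP at [220.135, -504.015, 404.646] pointing down, gripper open.
Joint ranges: [-3.03, 3.03], [-0.79, 2.21], [0.23, 2.52], [-1.04, 4.18], [0, 3.07], [-2.55, 2.55]. Speed limits (rad/s): [2.22, 2.22, 2.57, 3.14, 3.14, 3.14].

## Interface

Orientations are given as [roll, pitch, yaw] about the fixed x, y, z axes, in that order (R = Rz(yaw) Ry(pitch) Rx(roll)).
In Python, from cell import manip gives the robot as it stands. The module is installed in compiled form; this text tells all that it offers.
- The arm moves only by the shell command python3 -m creep 'ROWS' [FORCE]. ROWS is a JSON object of lists of equal length, an entry for each row: "slide": the shift along the world's x, y, z in cm, a list of three; "turn": the turn about the world's z in rad; "claw": the opening, from 0 (shut) to 1 (fully open). A call has 1 to 8 rows; each row shifts and turns the commanded pose from where the row before left it; what a row does not reach is not made up. A row lasts 1/8 s, in which the tool goes at most 62.5 mm and 10.7 degrees, less where a joint would pass 70% of its speed; a pose out of reach is approached as far as the arm can. A call with a gripper value outside its range is refused whole. The fingers move at their own pace and stop on an object; FORCE is the grip in N (left out, the last holds). Time passes only in rows, so rows that do not move let the fingers close. It gives the time, the measured TCP pose, the force, the opening and the grip force at its end, in the units of the state.
- manip.read_state(): the state, without advancing time (a new reading comes with each control period).
- manip.camera(name): name is "scene" or "top" or "wrist"; returns (picture, depth): 384x512x3 uint8, red, green, blue; 384x512 float32, mm along the optical axis (not along the pixel's ray), 0 where there is no reading.
- manip.calibration(name): a dict with "intrinsics" (3x3 intrinsics, pixels), "pose" (4x4, takes a point from camera to world coordinates). Camera axes: x right, y up, looking along -z (the intrinsics and any distortion apply to the point x, -y, -z); pixel columns grow to the right and rows downward; lengths in mm; the calibration is good to about 2 mm. The wrist camera is an equidistant fisheye: a pixel r from the principal point sees the ray r / f radians off the axis. A picture is of the moment at which its call begins: read the wrist's pose just before it. calibration takes no time and is no camera call; for the wrist camera it gives the pose at the moment of the call.
- manip.sign_off(): hands the job in; it is judged then, once.
Trained networks look in the newest picture that a camera, given by its name, has taken for a name from the list of things; names that differ only in an ending like _2 or _b are one class to them, and where a whole thing is asked for, a point or a joint stands for the part that bears it (a point fixed in the world has none). Each returns a list of dicts, best first, with "score" (0 to 1); they miss things now and then, are a little off and sometimes report something else, mostly with a low value. They report only what shows in the picture. A call takes as long as a camera call.
- manip.cut_out(query, camera): "mask" (384x512 bool, what is visible of it) and "position" ([column, row] in pixels, amid what is visible of it).
The state is a dict: "clock": time; "joints": joint angles; "qd": joint speeds; "effort": joint torques, N m; "eef_pos": TCP position; "eef_rot": TCP orientation; "wrist_force": force on the tool from outside, world axes, zero at the start; "moment": the same for the moment, N m; "finger_gap": finger opening in mm; "finger_force": force on a finger pad.
Only numpy, scipy, OpenCV 4.12 (cv2) and the standard library are available. Lean on these libraries where they do the work, as an engineer would, in place of code of your own. Each camera call takes 0.05 s, during which the arm holds its last target. There are 200 camera calls.

## Working session

There is one attempt and no reset: what is moved stays moved. The work goes in short steps, Python scripts to look and compute and a shell command to move; the robot and the scene stay as the last step left them, time stands still between calls to the robot, and variables do not carry over. Pictures are saved under pics/ and viewed, at most 10 in all, crops included, and the job is handed in when it is done.

```bash
mkdir -p pics; cat > h.py <<'E'
import numpy as np, cv2
from cell import manip
def pts(cam,mask,d,c=None):
    c=c or manip.calibration(cam);K=c["intrinsics"];P=np.array(c["pose"]);K=np.array(K)
    v,u=np.nonzero(mask&(d>0));z=d[v,u]
    p=np.stack([(u-K[0,2])/K[0,0]*z,-(v-K[1,2])/K[1,1]*z,-z],1)
    return p@P[:3,:3].T+P[:3,3]
E
python3 - <<'E'
from h import *
np.set_printoptions(precision=1,suppress=True)
ims=[]
for cam in ["top","scene"]:
    im,d=manip.camera(cam); cv2.imwrite(f"pics/{cam}0.png",im[:,:,::-1])
    for q in ["paper_roll","dispenser","tear_bar","sticker_roll","ribbon","gift_tin"]:
        for r in manip.cut_out(q,cam)[:2]:
            p=pts(cam,r["mask"],d)
            if len(p)<5: continue
            print(cam,q,round(r["score"],2),np.array(r["position"]),len(p),np.median(p,0),np.percentile(p,2,0),np.percentile(p,98,0))
    np.save(cam+"0.npy",d)
    print(manip.calibration(cam))
print(manip.read_state())
E
```

```text
top paper_roll 0.81 [334.5 234.5] 1487 [ 444.8 -224.3   64.9] [ 407.1 -284.7   18.9] [ 481.5 -167.1   73.2]
top dispenser 0.57 [343.9 177.5] 2981 [ 597.1 -260.3    4.8] [ 523.3 -333.6   -1.1] [ 652.6 -177.9  139. ]
top tear_bar 0.8 [356.6 153.2] 435 [ 641.  -262.   131.5] [ 609.2 -337.9    0.8] [ 657.1 -188.1  140.7]
top tear_bar 0.34 [164.8 231.4] 460 [463.3 195.8  25.4] [436.1 167.8   1.9] [491.2 222.6  29.4]
top sticker_roll 0.77 [254.5 248.6] 468 [424.9 -17.7  23.5] [392.2 -47.3   3.3] [466.   13.6 182.3]
top ribbon 0.76 [162.4 231.5] 477 [463.1 196.   25.3] [433.7 167.9   1.6] [491.2 223.7  29.4]
top ribbon 0.65 [336.9 237.8] 1489 [ 443.9 -225.5   65. ] [ 403.9 -284.8   14.1] [ 479.6 -167.2   73.2]
top gift_tin 0.67 [300.4 118. ] 2204 [ 733.  -154.2   44.1] [ 673.6 -215.7    2. ] [795.1 -98.4  52.5]
{'intrinsics': array([[409.2,   0. , 252. ],
       [  0. , 409.2, 191.2],
       [  0. ,   0. ,   1. ]]), 'pose': array([[  -0. ,    1. ,   -0. ,  531.3],
       [  -1. ,   -0. ,   -0. ,  -31.8],
       [  -0. ,    0. ,    1. , 1055.6],
       [   0. ,    0. ,    0. ,    1. ]])}
sce
[... 603 characters left out ...]
8.9    1.8] [807.8 -94.6 641.7]
{'intrinsics': array([[396.1,   0. , 255.3],
       [  0. , 396.1, 185.8],
       [  0. ,   0. ,   1. ]]), 'pose': array([[   0.8,   -0.5,    0.3,  852.4],
       [   0.6,    0.7,   -0.4, -410.7],
       [  -0. ,    0.5,    0.9,  986.4],
       [   0. ,    0. ,    0. ,    1. ]])}
{'clock': 0.7, 'joints': array([-1.2,  0.3,  1.5, -0. ,  1.3, -0.1]), 'qd': array([-0.,  0.,  0., -0.,  0.,  0.]), 'effort': array([  0. , -53.2, -35.3,   0.1,   0. ,  -0. ]), 'eef_pos': array([ 220.1, -504. ,  404.6]), 'eef_rot': array([3.1, 0. , 0.4]), 'wrist_force': array([ 0.4,  0.1, -0.3]), 'moment': array([-0.1,  0. , -0. ]), 'finger_force': 0.0, 'finger_gap': 93.75698007964135}
```

```bash
python3 - <<'E'
from h import *
np.set_printoptions(precision=2,suppress=True)
for cam in ["top","scene"]:
    im,d=manip.camera(cam)
    a=pts(cam,manip.cut_out("paper_roll",cam)[0]["mask"],d)
    a=a[(a[:,2]>45)&(a[:,2]<78)]
    def rect(p): 
        r=cv2.minAreaRect(p[:,:2].astype(np.float32)); return r
    t=a[a[:,2]>60]; print(cam,"roll",rect(a),a[:,:2].mean(0),a[:,2].max())
    r=manip.cut_out("tear_bar",cam)
    b=pts(cam,r[0]["mask"],d); b=b[b[:,2]>115]
    print("bar",rect(b),b.mean(0),np.polyfit(b[:,1],b[:,0],1))
    # rods/cheeks: all points in dispenser region
    c=pts(cam,np.ones(d.shape,bool),d)
    for lo,hi in[(20,32),(80,92)]:
        s=c[(c[:,0]>490)&(c[:,0]<670)&(c[:,1]<-150)&(c[:,1]>-360)&(c[:,2]>lo)&(c[:,2]<hi)]
        print(lo,len(s),rect(s) if len(s)>5 else 0)
c=cv2.imread("pics/top0.png")[100:290,280:420]; cv2.imwrite("pics/crop1.png",cv2.resize(c,None,fx=3,fy=3))
cv2.imwrite("pics/both.png",cv2.resize(cv2.imread("pics/scene0.png"),(800,600)))
print(manip.read_state()["eef_rot"])
E
```

```text
top roll ((442.1871643066406, -227.0933837890625), (120.89418029785156, 66.49887084960938), 79.01826477050781) [ 443.49 -225.71] 76.12150232112913
bar ((638.008544921875, -264.3171081542969), (156.96424865722656, 19.023582458496094), 79.058837890625) [ 640.26 -264.53  132.67] [  0.18 688.61]
20 183 ((568.34033203125, -241.38107299804688), (166.48532104492188, 143.6476593017578), 85.01370239257812)
80 53 ((613.327392578125, -259.5316162109375), (156.78094482421875, 24.840166091918945), 80.1708755493164)
scene roll ((445.0077209472656, -228.25106811523438), (120.24881744384766, 64.11007690429688), 80.01292419433594) [ 450.96 -230.61] 74.89631801120856
bar ((640.0848999023438, -263.27618408203125), (156.0, 17.277297973632812), 80.37513732910156) [ 641.6  -265.22  132.48] [  0.18 688.98]
20 180 ((568.725341796875, -242.00051879882812), (167.41529846191406, 142.30125427246094), 84.31656646728516)
80 30 ((613.949951171875, -259.25408935546875), (152.11410522460938, 21.48738670349121), 78.73360443115234)
[-3.14  0.    0.41]
```

View pics/crop1.png

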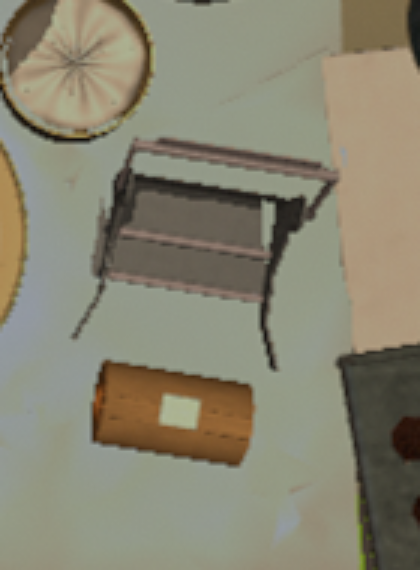

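View pics/both.png

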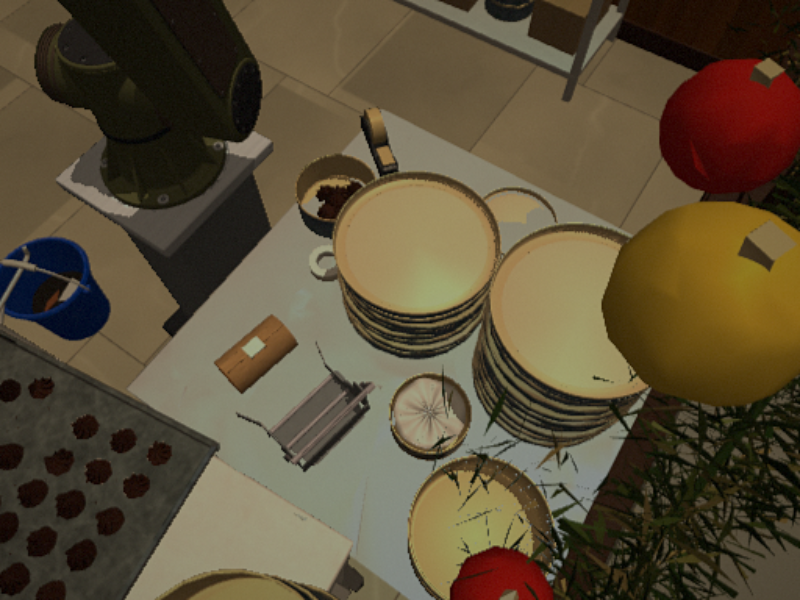

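```bash
python3 - <<'E'
from h import *
c=np.vstack([pts(k,np.ones((384,512),bool),np.load(k+"0.npy")) for k in("top","scene")])
print("y",list(range(-480,140,40)))
for x in range(280,800,40):
    row=[]
    for y in range(-480,140,40):
        s=c[(abs(c[:,0]-x)<20)&(abs(c[:,1]-y)<20)]
        row.append(int(s[:,2].max()) if len(s) else -1)
    print(x,row)
# targets: fingertips point in dispenser coords -> world
O=np.array([564.3,-250.5]);a=-.178
for dx in(-123-33,-2.7,105):print(dx,O+dx*np.array([np.cos(a),np.sin(a)])+1*np.array([-np.sin(a),np.cos(a)]))
print(manip.read_state()["eef_rot"])
E
```

```text
y [-480, -440, -400, -360, -320, -280, -240, -200, -160, -120, -80, -40, 0, 40, 80, 120]
280 [35, 23, 30, 7, 8, 7, 6, 6, 7, 5, 528, 514, 7, 7, 70, 71]
320 [23, 24, 30, 11, 13, 11, 9, 7, 7, 9, 11, 11, 11, 72, 69, 68]
360 [29, 36, 30, 13, 13, 12, 9, 7, 10, 11, 12, 12, 12, 70, 33, 32]
400 [31, 34, 29, 11, 13, 69, 67, 61, 48, 11, 13, 27, 28, 72, 31, 29]
440 [32, 32, 30, 27, 10, 76, 75, 75, 73, 12, 11, 29, 183, 185, 71, 71]
480 [30, 29, 32, 26, 24, 60, 68, 72, 72, 9, 185, 186, 186, 184, 185, 185]
520 [28, 11, 11, 11, 28, 12, 6, 8, 26, 11, 186, 170, 170, 169, 169, 185]
560 [11, 11, 12, 7, 48, 15, 11, 28, 27, 185, 186, 170, 170, 170, 169, 169]
600 [12, 11, 10, 8, 125, 14, 14, 83, 9, 185, 185, 169, 170, 170, 169, 170]
640 [11, 11, 10, 133, 143, 142, 143, 141, 75, 32, 186, 170, 169, 169, 170, 184]
680 [422, 12, 11, 10, 9, 7, 7, 55, 54, 55, 185, 187, 169, 169, 185, 186]
720 [422, 422, 10, 10, 8, 7, 8, 55, 53, 53, 54, 264, 266, 268, 265, 10]
760 [357, 423, 8, 9, 7, 7, 6, 54, 52, 53, 266, 265, 250, 250, 266, 265]
-156 [ 410.94189522 -221.89420165]
-2.7 [ 561.81972211 -249.03773409]
105 [ 667.81803885 -268.10726079]
[-3.14154161e+00  1.52868460e-05  4.11799004e-01]
```

```bash
python3 -m creep '{"slide":[[2.7,4.79,0],[2.7,4.79,0],[2.7,4.79,0],[2.7,4.79,0],[2.7,4.79,0],[2.7,4.79,0],[0,0,-4],[0,0,-4]],"turn":[-0.0983,-0.0983,-0.0983,-0.0983,-0.0983,-0.0983,0,0],"claw":[0.53,0.53,0.53,0.53,0.53,0.53,0.53,0.53]}' 20
```

```text
clock: 2.0
eef_pos: [382.4, -215.9, 324.0]
eef_rot: [3.141, -0.001, -0.176]
wrist_force: [0.8, 0.5, -1.0]
finger_gap: 49.9
finger_force: 0.0
```

```bash
python3 -m creep '{"slide":[[0,0,-3.75],[0,0,-3.75],[0.88,-0.16,0],[0.88,-0.16,0],[0.2,-0.035,0],[0,0,0]],"turn":[0,0,0,0,0,0],"claw":[0.53,0.53,0.53,0.53,0.53,0.53]}'
python3 - <<'E'
from h import *
im,d=manip.camera("wrist");cv2.imwrite("pics/w1.png",im[:,:,::-1])
E
```

```text
clock: 2.75
eef_pos: [402.0, -220.2, 250.5]
eef_rot: [3.141, -0.001, -0.178]
wrist_force: [-0.9, -0.2, -0.3]
finger_gap: 49.5
finger_force: 0.0
```

View pics/w1.png

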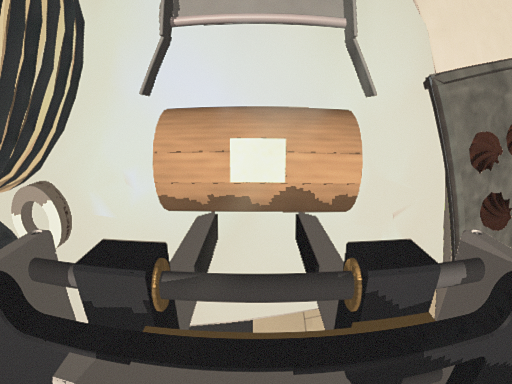

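```bash
python3 -m creep '{"slide":[[0.295,-0.053,0],[0.45,-0.08,0.26],[0.45,-0.08,0.26],[0.49,-0.09,0.22],[0.49,-0.09,0.22],[0.53,-0.095,0.18],[0.53,-0.095,0.18]],"turn":[0,0,0,0,0,0,0],"claw":[0.53,0.53,0.53,0.53,0.53,0.53,0.53]}'
python3 -m creep '{"slide":[[0.56,-0.1,0.14],[0.56,-0.1,0.14],[0.58,-0.105,0.09],[0.58,-0.105,0.09],[0,0,0]],"turn":[0,0,0,0,0],"claw":[0.53,0.53,0.53,0.53,0.53]}'
python3 - <<'E'
from h import *
im,d=manip.camera("wrist");cv2.imwrite("pics/w2.png",im[:,:,::-1])
E
```

```text
clock: 3.68
eef_pos: [434.5, -226.1, 263.0]
eef_rot: [3.141, -0.0, -0.178]
wrist_force: [-1.6, -0.1, 3.7]
finger_gap: 49.8
finger_force: 2.0
clock: 4.3
eef_pos: [457.5, -230.3, 267.8]
eef_rot: [3.141, -0.001, -0.178]
wrist_force: [-0.5, -0.7, 7.1]
finger_gap: 49.7
finger_force: 3.3
```

View pics/w2.png

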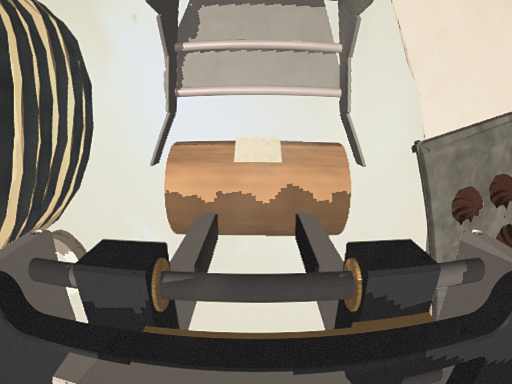

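```bash
python3 -m creep '{"slide":[[0,0,1.0],[-1.6,0.29,0],[-1.65,0.295,0],[0,0,-1.4],[0,0,-1.4],[0.6,-0.108,0],[0.3,-0.053,0],[0,0,0]],"turn":[0,0,0,0,0,0,0,0],"claw":[0.53,0.53,0.53,0.53,0.53,0.53,0.53,0.53]}'
python3 -m creep '{"slide":[[0.295,-0.053,0],[0.45,-0.08,0.26],[0.45,-0.08,0.26],[0.49,-0.09,0.22],[0.49,-0.09,0.22],[0.53,-0.095,0.18],[0.53,-0.095,0.18]],"turn":[0,0,0,0,0,0,0],"claw":[0.53,0.53,0.53,0.53,0.53,0.53,0.53]}'
python3 -m creep '{"slide":[[0.56,-0.1,0.14],[0.56,-0.1,0.14],[0.58,-0.105,0.09],[0.58,-0.105,0.09],[0,0,0]],"turn":[0,0,0,0,0],"claw":[0.53,0.53,0.53,0.53,0.53]}'
python3 - <<'E'
from h import *
im,d=manip.camera("top");r=manip.cut_out("paper_roll","top")[0]
a=pts("top",r["mask"],d);a=a[(a[:,2]>45)&(a[:,2]<80)]
q=cv2.minAreaRect(a[:,:2].astype(np.float32));print(r["score"],q)
im,d=manip.camera("wrist");cv2.imwrite("pics/w3.png",im[:,:,::-1])
E
```

```text
clock: 5.35
eef_pos: [433.8, -225.9, 249.6]
eef_rot: [3.141, -0.0, -0.178]
wrist_force: [-0.9, 0.2, -0.0]
finger_gap: 50.1
finger_force: 0.0
clock: 6.22
eef_pos: [466.1, -231.8, 262.8]
eef_rot: [3.142, -0.0, -0.178]
wrist_force: [-1.1, -1.3, 1.0]
finger_gap: 49.7
finger_force: 0.5
clock: 6.85
eef_pos: [488.9, -235.9, 267.5]
eef_rot: [3.141, -0.001, -0.178]
wrist_force: [-1.4, -0.5, 5.2]
finger_gap: 49.8
finger_force: 2.9
0.57 ((537.1367797851562, -217.44540405273438), (65.77809143066406, 16.07848358154297), 81.68028259277344)
```

View pics/w3.png

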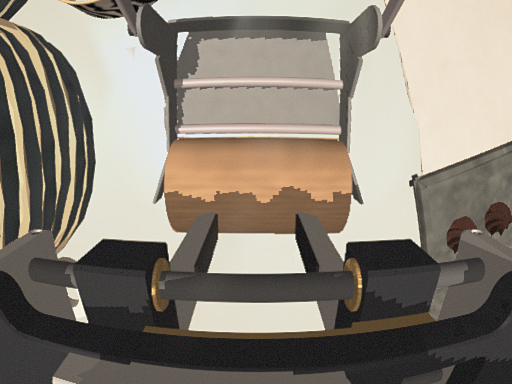

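```bash
python3 -m creep '{"slide":[[0,0,1.0],[-1.6,0.29,0],[-1.65,0.295,0],[0,0,-1.4],[0,0,-1.4],[0.6,-0.108,0],[0.3,-0.053,0],[0,0,0]],"turn":[0,0,0,0,0,0,0,0],"claw":[0.53,0.53,0.53,0.53,0.53,0.53,0.53,0.53]}'
python3 -m creep '{"slide":[[0.295,-0.053,0],[0.45,-0.08,0.26],[0.45,-0.08,0.26],[0.49,-0.09,0.22],[0.49,-0.09,0.22],[0.53,-0.095,0.18],[0.2,-0.035,0.06],[0,0,0]],"turn":[0,0,0,0,0,0,0,0],"claw":[0.53,0.53,0.53,0.53,0.53,0.53,0.53,0.53]}'
python3 - <<'E'
from h import *
im,d=manip.camera("wrist");cv2.imwrite("pics/w4.png",im[:,:,::-1])
E
```

```text
clock: 8.0
eef_pos: [465.5, -231.6, 249.4]
eef_rot: [3.141, -0.0, -0.178]
wrist_force: [0.6, -0.8, 0.1]
finger_gap: 49.6
finger_force: 0.0
clock: 9.0
eef_pos: [494.2, -236.8, 261.3]
eef_rot: [3.142, -0.0, -0.178]
wrist_force: [-0.7, 0.3, 2.2]
finger_gap: 49.7
finger_force: 1.5
```

View pics/w4.png

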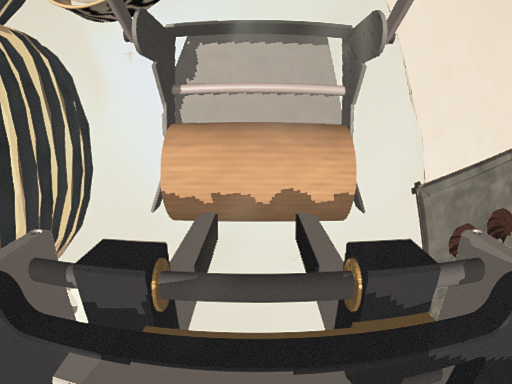

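```bash
python3 -m creep '{"slide":[[0,0,1.0],[-1.1,0.2,0],[-1.25,0.22,0],[0,0,-1.1],[0,0,-1.1],[0.7,-0.126,0],[0.5,-0.088,0],[0,0,0]],"turn":[0,0,0,0,0,0,0,0],"claw":[0.53,0.53,0.53,0.53,0.53,0.53,0.53,0.53]}'
python3 -m creep '{"slide":[[0.25,-0.045,0],[0.42,-0.076,0.44],[0.42,-0.076,0.44],[0.5,-0.09,0.36],[0.5,-0.09,0.36],[0.56,-0.1,0.27],[0.56,-0.1,0.27],[0.6,-0.107,0.18]],"turn":[0,0,0,0,0,0,0,0],"claw":[0.53,0.53,0.53,0.53,0.53,0.53,0.53,0.53]}'
python3 -m creep '{"slide":[[0.6,-0.107,0.18],[0.5,-0.09,0],[0.5,-0.09,0],[0.4,-0.07,0],[0,0,0],[0,0,0]],"turn":[0,0,0,0,0,0],"claw":[0.53,0.53,0.53,0.53,0.53,0.53]}'
python3 - <<'E'
from h import *
im,d=manip.camera("wrist");cv2.imwrite("pics/w5.png",im[:,:,::-1])
E
```

```text
clock: 10.05
eef_pos: [483.1, -234.7, 249.3]
eef_rot: [3.141, -0.0, -0.178]
wrist_force: [0.0, -0.9, 0.2]
finger_gap: 49.8
finger_force: 0.0
clock: 11.05
eef_pos: [521.2, -241.7, 272.8]
eef_rot: [3.141, -0.001, -0.178]
wrist_force: [-1.2, 0.2, 3.8]
finger_gap: 50.1
finger_force: 2.1
clock: 11.8
eef_pos: [541.2, -245.3, 275.0]
eef_rot: [3.141, -0.002, -0.178]
wrist_force: [1.0, 0.4, 7.0]
finger_gap: 49.7
finger_force: 3.7
```

View pics/w5.png

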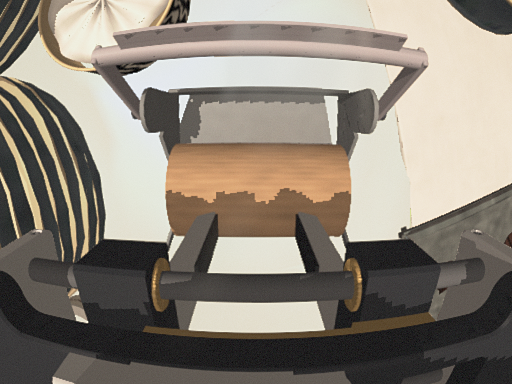

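```bash
python3 -m creep '{"slide":[[0.5,-0.09,0],[0.5,-0.09,0],[0.5,-0.09,0],[0.4,-0.07,0],[0,0,0],[0,0,0.5],[0,0,3],[0,0,3]],"turn":[0,0,0,0,0,0,0,0],"claw":[0.53,0.53,0.53,0.53,0.53,0.53,0.53,0.53]}'
python3 - <<'E'
from h import *
im,d=manip.camera("scene");r=manip.cut_out("paper_roll","scene")[0];print(r["score"],r["position"])
a=pts("scene",r["mask"],d);O=np.array([564.3,-250.5]);c,s=np.cos(-.178),np.sin(-.178)
D=np.c_[(a[:,:2]-O)@np.array([[c,-s],[s,c]]),a[:,2]];np.set_printoptions(precision=1,suppress=True)
print(np.percentile(D,[2,50,98],axis=0))
from scipy.optimize import least_squares
t=D[(D[:,2]>35)&(abs(D[:,1])<55)]
f=least_squares(lambda p:np.hypot(t[:,0]-p[0],t[:,2]-p[1])-35,[-10,40],loss="soft_l1");print(f.x)
cv2.imwrite("pics/s6.png",cv2.resize(im[150:330,100:330,::-1],None,fx=3,fy=3))
E
```

```text
clock: 12.85
eef_pos: [559.8, -248.5, 339.6]
eef_rot: [-3.141, 0.001, -0.178]
wrist_force: [0.1, -1.0, 0.1]
finger_gap: 49.8
finger_force: 0.0
0.85 [195.1, 260.0]
[[-27.6 -58.6  39.2]
 [ 10.1  -2.3  69.2]
 [ 33.7  56.7  76.3]]
[-1. 39.]
```

View pics/s6.png

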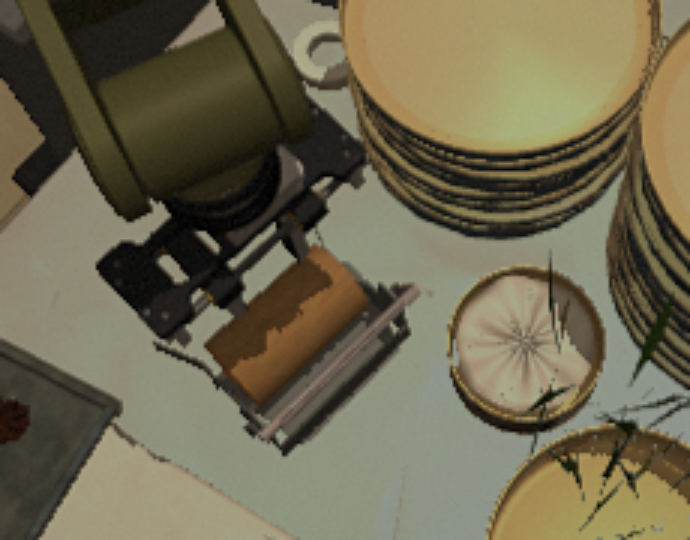

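```bash
python3 -m creep '{"slide":[[0,0,2.5],[0,0,2.5],[3.8,-0.68,0],[3.8,-0.68,0],[3.6,-0.64,0],[0,0,0],[0,0,0]],"turn":[0,0,0,0,0,0,0],"claw":[0,0,0,0,0,0,0]}'
python3 -m creep '{"slide":[[0,0,-3.6],[0,0,-3.6],[0,0,0],[-0.8,0.14,0],[-0.4,0.07,0],[-0.4,0.07,0],[0,0,0]],"turn":[0,0,0,0,0,0,0],"claw":[0,0,0,0,0,0,0]}'
```

```text
clock: 13.82
eef_pos: [671.4, -268.5, 388.2]
eef_rot: [-3.141, 0.002, -0.178]
wrist_force: [-0.2, 0.3, 0.2]
finger_gap: 0.7
finger_force: 0.0
clock: 14.7
eef_pos: [655.5, -265.7, 318.0]
eef_rot: [3.141, -0.001, -0.178]
wrist_force: [0.3, 0.1, 0.9]
finger_gap: 0.8
finger_force: 0.3
```

```bash
python3 -m creep '{"slide":[[-0.6,0.108,0],[-0.6,0.108,0],[-0.6,0.108,0],[-0.6,0.108,0],[-0.6,0.108,0],[-0.6,0.108,0],[-0.5,0.09,0],[-0.5,0.09,0]],"turn":[0,0,0,0,0,0,0,0],"claw":[0,0,0,0,0,0,0,0]}'
python3 -m creep '{"slide":[[-0.4,0.07,0],[-0.3,0.053,0],[0,0,0],[0,0,0],[0,0,0],[0,0,0],[0,0,0],[0,0,0]],"turn":[0,0,0,0,0,0,0,0],"claw":[0,0,0,0,0,0,0,0]}'
python3 - <<'E'
from h import *
im,d=manip.camera("scene");cv2.imwrite("pics/s7.png",cv2.resize(im[150:330,100:330,::-1],None,fx=3,fy=3))
E
```

```text
clock: 15.7
eef_pos: [609.4, -257.4, 317.2]
eef_rot: [-3.142, 0.0, -0.178]
wrist_force: [0.1, -0.6, -0.5]
finger_gap: 0.5
finger_force: 0.2
clock: 16.7
eef_pos: [602.7, -256.2, 317.2]
eef_rot: [3.142, 0.0, -0.178]
wrist_force: [0.2, 0.6, -0.3]
finger_gap: 0.3
finger_force: 0.0
```

View pics/s7.png

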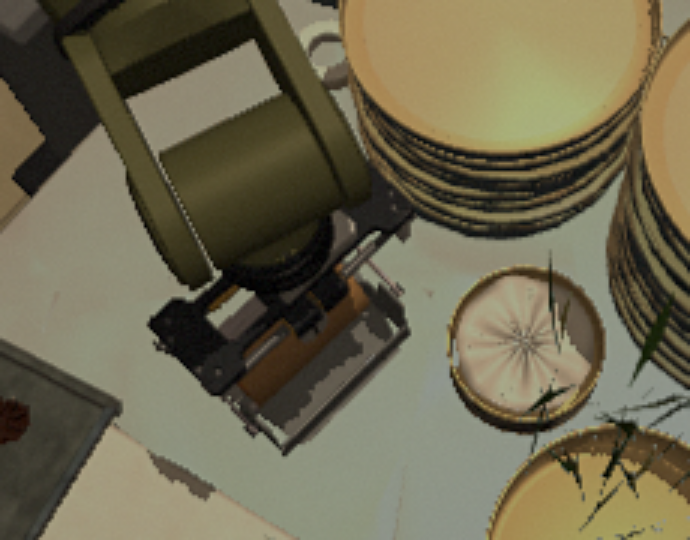

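The bar has swung forward over the roll: its arm now reaches forward near (380,275). I'll lift clear, away from the bar, and check.

```bash
python3 -m creep '{"slide":[[0,0,4],[0,0,5],[0,0,5],[-5,0.5,2],[-5,0.5,2],[-5,0.5,0],[-5,0.5,0],[0,0,0]],"turn":[0,0,0,0,0,0,0,0],"claw":[0,0,0,0,0,0,0,0]}'
python3 - <<'E'
from h import *
np.set_printoptions(precision=1,suppress=True)
O=np.array([564.3,-250.5]);c,s=np.cos(-.178),np.sin(-.178);R=np.array([[c,-s],[s,c]])
from scipy.optimize import least_squares
for cam in ["scene","top"]:
    im,d=manip.camera(cam)
    if cam=="scene": cv2.imwrite("pics/s8.png",cv2.resize(im[150:330,100:330,::-1],None,fx=3,fy=3))
    for q in["paper_roll","tear_bar"]:
        r=manip.cut_out(q,cam)
        if not r: continue
        a=pts(cam,r[0]["mask"],d);D=np.c_[(a[:,:2]-O)@R,a[:,2]]
        print(cam,q,r[0]["score"],np.percentile(D,[5,50,95],axis=0).tolist())
        if q=="paper_roll":
            t=D[(D[:,2]>30)&(abs(D[:,1])<55)&(D[:,2]<78)&(D[:,0]>0)]
            print(least_squares(lambda p:np.hypot(t[:,0]-p[0],t[:,2]-p[1])-35,[-5,40],loss="soft_l1").x)
E
```

```text
clock: 17.75
eef_pos: [400.5, -235.8, 498.2]
eef_rot: [3.141, -0.002, -0.179]
wrist_force: [1.5, -0.4, 0.0]
finger_gap: 1.2
finger_force: 0.0
scene paper_roll 0.74 [[-1.5340988729243017, -54.10528703354094, 42.6927042048383], [18.385089872988566, -0.7616017846307407, 67.60432449326942], [33.32439290594727, 55.57111425483117, 75.2333560945096]]
[-1.3 39.4]
scene tear_bar 0.78 [[-21.482484050603098, -62.6910013140455, 78.16612071947308], [-10.709539511052723, -2.5524024885469054, 81.70370437117379], [-2.841862431934808, 65.22818286455758, 85.49151363066488]]
top paper_roll 0.73 [[-33.952512104043336, -53.71095898535617, 45.09816360814641], [6.4020378864409295, 3.42232227054694, 66.09259220663597], [29.52293034293147, 59.44960844648752, 75.9263988221074]]
[-1.8 39.9]
top tear_bar 0.88 [[-22.189625273676306, -77.11359546561818, 72.04670481032986], [-11.315759842407285, -5.389760552859154, 82.0375914565949], [1.789485187240114, 61.03394267281968, 85.83784144646143]]
```

View pics/s8.png

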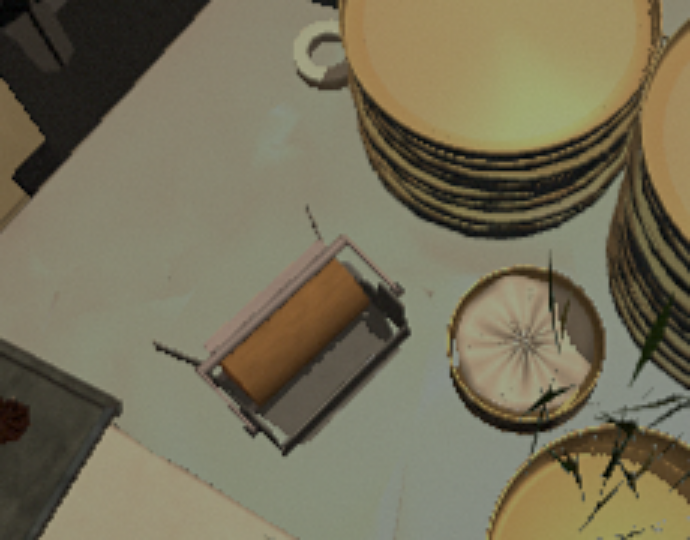

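The roll is seated at about (-1.5, 39.6), with (-2.7, 39.4) expected. The bar lies on the paper at about (-10, 78), and nothing else has moved.

```bash
python3 -c "
from cell import manip
print(manip.sign_off())"
```

```text
the job is handed in; nothing more can be done
None
```

The paper roll now lies on both rods of the dispenser, the tear bar rests forward on the paper, and I handed the job in at about 18 s of the 72 s allowed.

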